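Fold shut a row of flip-top sample vials

ROBOT

A 6-joint arm with a two-finger parallel gripper is mounted at the origin on the work surface. World frame = base frame: x ahead of the robot, y to its left, z up, the work surface at z = 0. Lengths are in m, angles in rad, forces in N, time in s.
With the tool pointing down it reaches from about 0.35 to 0.85 m from the base axis. Payload 8.1 kg.
Tool frame: the origin (TCP) lies on the mounting face of the last link; the fingertips stand 186 mm ahead of it and the grasp point (between the pads) lies 167 mm ahead of it; z points along the fingers, y is the direction in which the jaws open and shut (so a half turn about z gives the same grasp; the last joint's range is limited). The gripper opens to 93 mm and grips with 3 to 60 N. Pads are 15 mm wide; open, the fingers measure 128 mm over their backs; the gripper's body (75 mm by 188 mm) begins 65 mm behind the grasp point.
Start: joints at [1.142, 0.13, 1.488, -0, 1.523, -0.085], TCP at [0.202, 0.565, 0.405] pointing down, gripper open.
Joint ranges: [-2.96, 2.96], [-0.89, 2.26], [0.02, 2.5], [-1.34, 4.48], [0, 2.73], [-2.66, 2.66]. Speed limits (rad/s): [2.39, 2.39, 2.79, 3.14, 3.14, 3.14].

INTERFACE

Orientations are given as a rotation vector (axis times angle).
In Python, from plant import robot, read_camera, spotter gives the robot as it stands.
- The arm moves only by the tool arm_command, never from a script. Its arguments are lists of equal length, an entry for each row: "xyz": the shift along the world's x, y, z in cm, a list of three; "turn": the turn, a rotation vector about the world's x, y, z in rad, a list of three. A call has 1 to 12 rows; each row shifts and turns the commanded pose from where the row before left it; what a row does not reach is not made up. A row lasts 1/8 s, in which the tool goes at most 62.5 mm and 10.7 degrees, less where a joint would pass 70% of its speed; a pose out of reach is approached as far as the arm can. A call is refused whole if a number of a shift passes 6.25 or a number of a turn 0.188, either way. A call with a gripper value outside its range is refused whole. "gripper" is the finger opening in cm, from 0 to 9.3, set as the call begins (left out, the last holds). The fingers move at their own pace and stop on an object; "force" is the grip in N (left out, the last holds). Time passes only in rows, so rows that do not move let the fingers close. It gives the time, the measured TCP pose, the force and the opening at its end, in the units of the state.
- robot.read_state(): the state, without advancing time (a new reading comes with each control period).
- read_camera(name): name is "side" or "top" or "wrist"; returns a dict with "frame" (420x560x3 uint8, red, green, blue), "z_map" (420x560 float32, m along the optical axis (not along the pixel's ray), 0 where there is no reading), "fx", "fy", "cx", "cy" (pixels), "eye" and "orientation" of the camera in the world. Camera axes: x right, y down, z forward; pixel columns grow to the right and rows downward; lengths in m; the calibration is good to about 2 mm. A picture is of the moment at which its call begins.
- robot.close_job(): hands the job in, once; it reports no verdict.
Trained networks look in a picture, given as the dict that the camera call returned (one of the last four; its "shot" number tells which), for a name from the list of things; names that differ only in an ending like _2 or _b are one class to them, and where a whole thing is asked for, a point or a joint stands for the part that bears it (a point fixed in the world has none). Each returns a list of dicts, best first, with "confidence" (0 to 1); they miss things now and then, are a little off and sometimes report something else, mostly with a low value. They report only what shows in the picture. A call takes as long as a camera call.
- spotter.masks_of(picture, query): "pixels" (420x560 bool, what is visible of it) and "centre" ([row, column] in pixels, amid what is visible of it).
The state is a dict: "t": time; "q": joint angles; "dq": joint speeds; "joint_torque": joint torques, N m; "tool_pos": TCP position; "orientation": TCP orientation; "force": force on the tool from outside, world axes, zero at the start; "wrist_torque": the same for the moment, N m; "opening": finger opening in m.
Only numpy, scipy, OpenCV 4.12 (cv2) and the standard library are available. Lean on these libraries where they do the work, as an engineer would, in place of code of your own. Each camera call takes 0.05 s, during which the arm holds its last target. There are 200 camera calls.

TASK

Run your fingertips along the curved row of open sample vials and fold every lid down flat on its vial, one after the other in the order of the row; each lid is hinged on the side that faces the end where you start. Press lightly, do not lift or shift the rack, leave the jars and the flask alone, and finish clear of everything.

Things in the scene. Friction and masses are not known exactly. Their poses are not given: they have to be found in the camera images.
- rack: Curved grey rack with five clear flip-top vials, 47 mm apart on an arc of radius 220 mm; 240 mm along the row, 70 mm wide, 1.2 kg, loose on the bench. Origin: on its underside below the middle vial (3). x points to the outside (convex side) of the arc, z up; vial 1 at the +y end, vial 5 at the -y end. Vial mouths are 70 mm above the bench; open lids reach up to 112 mm.
- seat1 (a point): Centre of the top face of vial 1's lid as it lies when shut, 75 mm above the bench; fixed to the rack (does not swing with the lid). Axes as the rack's. Vial 1, the start of the row: every lid is hinged on the side facing this end.
- lid1 (a joint): Lid of vial 1: white disc 33 mm across, 5 mm thick, with a thumb tab opposite its hinge. 0 rad = shut flat, pi/2 = upright, 2.1 at most. Hinge line: across the row, 70 mm above the bench, 18 mm from the vial's centre on the vial 1 side, so the lid folds down along the row towards vial 5. Slightly stiff (about 0.25 N at the free edge) and stays where it is left.
- seat2 (a point): Centre of the top face of vial 2's lid as it lies when shut, 75 mm above the bench; fixed to the rack (does not swing with the lid). Axes as the rack's.
- lid2 (a joint): Lid of vial 2: white disc 33 mm across, 5 mm thick, with a thumb tab opposite its hinge. 0 rad = shut flat, pi/2 = upright, 2.1 at most. Hinge line: across the row, 70 mm above the bench, 18 mm from the vial's centre on the vial 1 side, so the lid folds down along the row towards vial 5. Slightly stiff (about 0.25 N at the free edge) and stays where it is left.
- seat3 (a point): Centre of the top face of vial 3's lid as it lies when shut, 75 mm above the bench; fixed to the rack (does not swing with the lid). Axes as the rack's.
- lid3 (a joint): Lid of vial 3: white disc 33 mm across, 5 mm thick, with a thumb tab opposite its hinge. 0 rad = shut flat, pi/2 = upright, 2.1 at most. Hinge line: across the row, 70 mm above the bench, 18 mm from the vial's centre on the vial 1 side, so the lid folds down along the row towards vial 5. Slightly stiff (about 0.25 N at the free edge) and stays where it is left.
- seat4 (a point): Centre of the top face of vial 4's lid as it lies when shut, 75 mm above the bench; fixed to the rack (does not swing with the lid). Axes as the rack's.
- lid4 (a joint): Lid of vial 4: white disc 33 mm across, 5 mm thick, with a thumb tab opposite its hinge. 0 rad = shut flat, pi/2 = upright, 2.1 at most. Hinge line: across the row, 70 mm above the bench, 18 mm from the vial's centre on the vial 1 side, so the lid folds down along the row towards vial 5. Slightly stiff (about 0.25 N at the free edge) and stays where it is left.
- seat5 (a point): Centre of the top face of vial 5's lid as it lies when shut, 75 mm above the bench; fixed to the rack (does not swing with the lid). Axes as the rack's. Vial 5 is the last.
- lid5 (a joint): Lid of vial 5: white disc 33 mm across, 5 mm thick, with a thumb tab opposite its hinge. 0 rad = shut flat, pi/2 = upright, 2.1 at most. Hinge line: across the row, 70 mm above the bench, 18 mm from the vial's centre on the vial 1 side, so the lid folds down along the row towards vial 5. Slightly stiff (about 0.25 N at the free edge) and stays where it is left.
- jar_a: Closed screw-cap sample jar, 28 mm across, 58 mm tall, 40 g, loose, standing 90 to 130 mm from the row on the inside of the arc (towards its centre); bystander. Origin: centre of its underside.
- jar_b: Closed screw-cap sample jar, 28 mm across, 58 mm tall, 40 g, loose, standing 90 to 130 mm from the row on the outside of the arc; bystander. Origin: centre of its underside.
- flask: Conical glass flask with a rubber stopper, 72 mm across the foot, 118 mm tall, 180 g, loose, standing 135 to 170 mm from the row on the outside of the arc; bystander. Origin: centre of its underside.

How it is judged:
On the way, in this order (a step that is already met when the one before it is completed fails the run):
1. the lid of vial 1 is shut first (value of joint lid1 below 0.13 rad), for 0.1 s.
2. the lid of vial 2 is shut after the one before it (value of joint lid2 below 0.13 rad), for 0.1 s.
3. the lid of vial 3 is shut after the one before it (value of joint lid3 below 0.13 rad), for 0.1 s.
4. the lid of vial 4 is shut after the one before it (value of joint lid4 below 0.13 rad), for 0.1 s.
5. the lid of vial 5 is shut after the one before it (value of joint lid5 below 0.13 rad), for 0.1 s.
At the end, for the whole second after the job is handed in: All five lids within 0.13 rad of shut (thumb tab within about 5 mm of its shut height), the rack upright, at rest and within 15 mm of where it stood, the jars and the flask upright and within 15 mm of where they stood (value of joint each of lid1, lid2, lid3, lid4, lid5 below 0.13 rad and distance of each of rack, jar_a, jar_b, flask from where it was at the start of the episode below 0.015 m and angle between rack's own z axis and vertical below 0.05 rad and linear speed of rack below 0.01 m/s and angle between each of jar_a, jar_b, flask's own z axis and vertical below 0.1 rad); the robot touches nothing.
It fails at once if the rack or a lid is pressed harder than 25 N (contact force between the fingers and rack above 25 N).
It fails at once if the rack is lifted, tipped or shifted (height (world z) of rack above 0.008 m or angle between rack's own z axis and vertical above 0.1 rad or distance of rack from where it was at the start of the episode above 0.02 m).
It fails at once if a jar or the flask is moved, lifted or knocked over (distance of any of jar_a, jar_b, flask from where it was at the start of the episode above 0.02 m or angle between any of jar_a, jar_b, flask's own z axis and vertical above 0.25 rad).
It also fails if it takes over 42 s, if anything falls off the work surface, if the arm or the gripper's body presses on something with over 40 N, if the wrist force passes 120 N, or if a joint passes its speed limit or range.

## Working session

There is one attempt and no reset: what is moved stays moved. The work goes in short steps, Python scripts to look and compute and a tool call to move; the robot and the scene stay as the last step left them, time stands still between calls to the robot, and variables do not carry over. Pictures are saved under pics/ and viewed, about 8 in all and at most 12, crops included, and the job is handed in when it is done.

Besides the shell and the picture viewer there is one more tool, called after "Request:" by a JSON object that holds its "name" and its "arguments", one argument or row to a line. arm_command: Moves the arm, as the interface text tells. Its arguments: {"type":"object","properties":{"xyz":{"type":"array","items":{"type":"array","items":{"type":"number"}}},"turn":{"type":"array","items":{"type":"array","items":{"type":"number"}}},"gripper":{"type":"number"},"force":{"type":"number"}},"required":["xyz","turn"]}

```bash
mkdir -p pics; cat > h.py <<'E'
import numpy as np, cv2
from scipy.spatial.transform import Rotation as R
from plant import robot, read_camera, spotter
def rot(o):
    o=np.array(o,float)
    return o if o.shape==(3,3) else (R.from_rotvec(o).as_matrix() if o.size==3 else R.from_quat(o).as_matrix())
def cloud(c):
    z=c["z_map"]; v,u=np.indices(z.shape)
    p=np.stack([(u-c["cx"])/c["fx"]*z,(v-c["cy"])/c["fy"]*z,z],-1)
    return p@rot(c["orientation"]).T+np.array(c["eye"])
def save(c,n,crop=None):
    f=c["frame"][:,:,::-1]
    cv2.imwrite("pics/"+n,f)
E
python3 - <<'E'
from h import *
np.set_printoptions(precision=3,suppress=True)
s=robot.read_state();print(s["t"],s["tool_pos"],s["orientation"],s["force"])
fr=[]
for n in ["top","side"]:
    c=read_camera(n);P=cloud(c);print(n,c["eye"],c["orientation"])
    im=c["frame"][:,:,::-1].copy()
    for q in ["rack","lid1","jar_a","flask"]:
        for m in spotter.masks_of(c,q)[:6]:
            k=m["pixels"]&(c["z_map"]>0)
            pp=P[k]
            print(q,round(m["confidence"],2),np.round(m["centre"]),np.median(pp,0),pp.min(0),pp.max(0)) if len(pp) else 0
    cv2.imwrite(f"pics/{n}0.png",im)
E
```

```text
0.0 [0.202 0.565 0.404] [-0.537 -3.095  0.003] [-0.624 -0.415 -0.139]
top [0.471 0.022 0.702] [-2.1    2.156 -0.129]
rack 0.92 [239. 324.] [ 0.527 -0.015  0.031] [ 0.448 -0.141 -0.003] [0.587 0.118 0.113]
lid1 0.78 [218. 308.] [0.544 0.008 0.097] [ 0.531 -0.001  0.077] [0.56  0.017 0.109]
lid1 0.7 [217. 272.] [0.551 0.054 0.096] [0.537 0.046 0.012] [0.575 0.064 0.109]
lid1 0.63 [225. 245.] [0.545 0.096 0.098] [ 0.532  0.09  -0.001] [0.56  0.115 0.113]
lid1 0.61 [239. 321.] [ 0.527 -0.015  0.032] [ 0.447 -0.137 -0.003] [0.586 0.105 0.113]
jar_a 0.87 [295. 277.] [0.44  0.056 0.057] [0.425 0.043 0.009] [0.452 0.071 0.062]
jar_a 0.8 [182. 389.] [ 0.611 -0.123  0.057] [ 0.6   -0.139  0.009] [ 0.627 -0.112  0.061]
jar_a 0.24 [237. 320.] [ 0.527 -0.014  0.032] [ 0.448 -0.136 -0.003] [0.586 0.105 0.112]
flask 0.98 [136. 316.] [ 0.679 -0.015  0.048] [ 0.655 -0.052 -0.003] [0.729 0.017 0.121]
side [ 0.483 -0.609  0.657] [-2.3    0.165 -0.049]
rack 0.9 [255. 271.] [ 0.529 -0.061  0.034] [ 0.449 -0.139 -0.003] [0.586 0.189 0.111]
lid1 0.76 [186. 272.] [0.547 0.096 0.093] [ 0.532  0.064 -0.001] [0.571 0.239 0.111]
lid1 0.73 [197. 278.] [0.553 0.052 0.092] [0.538 0.016 0.077] [0.567 0.064 0.108]
lid1 0.7 [254. 260.] [ 0.508 -0.081  0.092] [ 0.495 -0.091 -0.002] [0.52  0.031 0.109]
lid1 0.69 [214. 275.] [0.549 0.005 0.091] [ 0.534 -0.003  0.011] [0.575 0.104 0.108]
lid1 0.6 [232. 272.] [ 0.531 -0.044  0.093] [ 0.516 -0.052  0.009] [0.544 0.063 0.111]
jar_a 0.86 [283. 327.] [ 0.615 -0.135  0.037] [ 0.602 -0.141  0.001] [ 0.63  -0.116  0.061]
jar_a 0.74 [230. 224.] [0.441 0.049 0.034] [ 0.427  0.042 -0.   ] [0.455 0.092 0.061]
jar_a 0.18 [257. 271.] [ 0.529 -0.062  0.034] [ 0.449 -0.139 -0.003] [0.587 0.184 0.111]
flask 0.7 [238. 358.] [ 0.688 -0.031  0.044] [ 0.658 -0.054 -0.004] [0.753 0.132 0.119]
```

View pics/side0.png

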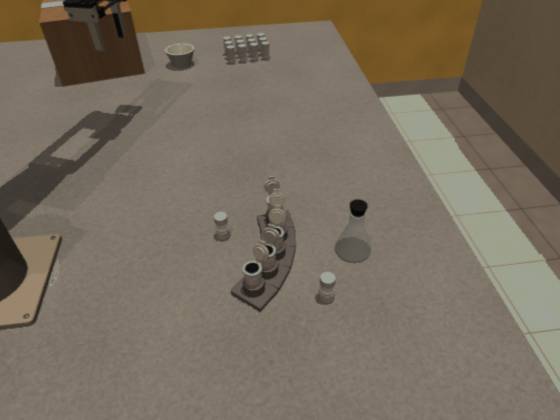

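View pics/top0.png

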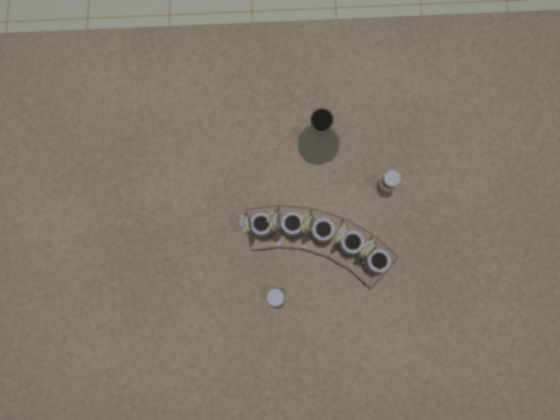

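Side view: vial 5 is nearest at px (252,275) and vial 1 farthest at (272,200), with the lids standing on the far (+y) side. Top view: mouths at about (261,223), (293,223), (323,229), (353,242) and (379,261). The jars are at (276,298) and (390,180), and the flask is at (319,143). Next I fit the rack model to these.

```bash
cat >> h.py <<'E'
def vial(i,o):  # i=1..5, o=(x,y,yaw); returns position, yaw of local radial axis
    a=(3-i)*47/220; C=np.array(o[:2])-0.22*np.array([np.cos(o[2]),np.sin(o[2])])
    t=o[2]+a
    return C+0.22*np.array([np.cos(t),np.sin(t)]), t
E
python3 - <<'E'
from h import *
from scipy.optimize import least_squares
np.set_printoptions(precision=4,suppress=True)
c=read_camera("top");Rm=rot(c["orientation"]);eye=np.array(c["eye"])
px=np.array([(261,223),(293,223),(323,229),(353,242),(379,261)],float)
d=np.c_[(px[:,0]-c["cx"])/c["fx"],(px[:,1]-c["cy"])/c["fy"],np.ones(5)]@Rm.T
w=eye+d*((0.068-eye[2])/d[:,2])[:,None]
print(w[:,:2])
f=lambda o:np.concatenate([vial(i+1,o)[0]-w[i,:2] for i in range(5)])
r=least_squares(f,[0.54,0,0.3]);print("rack",r.x,"res mm",r.fun*1e3)
o=r.x
cs=[c,read_camera("side")]
np.save("o.npy",o)
for i in range(1,6):
    p,t=vial(i,o)
    for c in cs:
        P=cloud(c)[c["z_map"]>0]
        L=(P[:,:2]-p)@np.array([[np.cos(t),-np.sin(t)],[np.sin(t),np.cos(t)]])  # radial, along(+ = toward vial1)
        k=(abs(L[:,0])<.018)&(abs(L[:,1]-.018)<.028)&(P[:,2]>.08)&(P[:,2]<.13)
        l=L[k];z=P[k,2]
        if k.sum()>5:
            A=np.polyfit(z-.07,l[:,1]-.018,1)
            print(i,p,round(t,3),k.sum(),"rad",l[:,0].mean().round(4),"along",l[:,1].mean().round(4),l[:,1].min().round(4),l[:,1].max().round(4),"zmax",z.max().round(4),"ang",round(np.pi/2+np.arctan(A[0]),2))
s=robot.read_state();M=rot(s["orientation"]);print(M)
E
```

```text
[[ 0.5489  0.0754]
 [ 0.5475  0.0271]
 [ 0.5372 -0.0176]
 [ 0.5166 -0.0614]
 [ 0.4876 -0.0982]]
rack [ 0.5369 -0.0182 -0.339 ] res mm [-0.2996 -1.0404  0.1747  0.3235 -0.3201 -0.6413  0.091   0.8153  0.354
  0.5429]
1 [0.5486 0.0743] 0.088 180 rad -0.0014 along 0.0219 0.0167 0.0279 zmax 0.1115 ang 1.86
1 [0.5486 0.0743] 0.088 174 rad 0.0012 along 0.0212 -0.0098 0.029 zmax 0.1101 ang 1.76
2 [0.5477 0.0274] -0.125 234 rad -0.0012 along 0.0272 0.0186 0.0368 zmax 0.1098 ang 2.1
2 [0.5477 0.0274] -0.125 202 rad 0.002 along 0.0267 -0.0095 0.0379 zmax 0.1084 ang 1.94
3 [ 0.5369 -0.0182] -0.339 220 rad -0.001 along 0.0269 0.0181 0.0359 zmax 0.11 ang 2.08
3 [ 0.5369 -0.0182] -0.339 217 rad 0.0021 along 0.0271 0.0187 0.0388 zmax 0.1096 ang 2.03
4 [ 0.5167 -0.0605] -0.553 141 rad -0.0018 along 0.0222 0.016 0.0275 zmax 0.1115 ang 1.86
4 [ 0.5167 -0.0605] -0.553 213 rad 0.0026 along 0.0221 -0.0098 0.0309 zmax 0.1105 ang 1.83
5 [ 0.4879 -0.0976] -0.766 190 rad -0.0013 along 0.026 0.0177 0.034 zmax 0.1096 ang 2.05
5 [ 0.4879 -0.0976] -0.766 226 rad 0.0029 along 0.0265 0.0182 0.0372 zmax 0.1097 ang 2.03
[[-0.9415  0.3371  0.    ]
 [ 0.3371  0.9415  0.    ]
 [-0.      0.     -1.    ]]
```

Request:
{"name": "arm_command", "arguments": {
  "xyz": [
    [2.85, -3.63, -0.9],
    [2.85, -3.63, -0.9],
    [2.85, -3.63, -0.9],
    [2.85, -3.63, -0.9],
    [2.85, -3.63, -0.9],
    [2.85, -3.63, -0.9],
    [2.85, -3.63, -0.9],
    [2.85, -3.63, -0.9],
    [2.85, -3.63, -0.9],
    [2.85, -3.63, -0.9],
    [2.85, -3.63, -0.9],
    [2.85, -3.63, -0.9]
  ],
  "turn": [
    [0, 0, -0.095],
    [0, 0, -0.095],
    [0, 0, -0.095],
    [0, 0, -0.095],
    [0, 0, -0.095],
    [0, 0, -0.095],
    [0, 0, -0.095],
    [0, 0, -0.095],
    [0, 0, -0.095],
    [0, 0, -0.095],
    [0, 0, -0.095],
    [0, 0, -0.095]
  ],
  "gripper": 0,
  "force": 5
}}

```text
t: 2.1
tool_pos: [0.5451, 0.128, 0.2967]
orientation: [2.126, 2.312, 0.001]
force: [0.9, 0.3, -0.2]
opening: 0.0005
```

```bash
python3 - <<'E'
from h import *
o=np.load("o.npy")
c=read_camera("side"); f=c["frame"][130:310,180:380,::-1]
cv2.imwrite("pics/side1.png",cv2.resize(f,None,fx=4,fy=3.3,interpolation=cv2.INTER_CUBIC)[:600,:800])
s=robot.read_state();print(s["tool_pos"],s["force"],s["q"])
C=vial(3,o)[0]-0.22*np.array([np.cos(o[2]),np.sin(o[2])])
def pt(i,b): # b mm behind vial i centre
    t=vial(i,o)[1]+b/220; return np.r_[(C+0.22*np.array([np.cos(t),np.sin(t)]))*100,t]
prev=np.r_[np.array(s["tool_pos"][:2])*100,0.087]
for i in range(1,6):
    for b in ([55] if i==1 else [])+[40,30,20,12,6,3]:
        q=pt(i,b); print(i,b,np.round(q,3),"d",np.round(q-prev,2)); prev=q
E
```

```text
[0.54709707 0.12403437 0.29551954] [-1.71053757 -4.23541492 -0.41205886] [ 0.13245369  0.10376253  1.72037714 -0.00272878  1.31661849  0.05635106]
1 55 [53.694 12.795  0.338] d [-1.02  0.39  0.25]
1 40 [54.143 11.365  0.27 ] d [ 0.45 -1.43 -0.07]
1 30 [54.388 10.395  0.225] d [ 0.24 -0.97 -0.05]
1 20 [54.589  9.416  0.179] d [ 0.2  -0.98 -0.05]
1 12 [54.717  8.626  0.143] d [ 0.13 -0.79 -0.04]
1 6 [54.794  8.031  0.116] d [ 0.08 -0.59 -0.03]
1 3 [54.827  7.733  0.102] d [ 0.03 -0.3  -0.01]
2 40 [54.906  6.736  0.056] d [ 0.08 -1.   -0.05]
2 30 [5.494e+01 5.737e+00 1.100e-02] d [ 0.03 -1.   -0.05]
2 20 [ 5.4928e+01  4.7370e+00 -3.4000e-02] d [-0.01 -1.   -0.05]
2 12 [54.886  3.938 -0.071] d [-0.04 -0.8  -0.04]
2 6 [54.835  3.34  -0.098] d [-0.05 -0.6  -0.03]
2 3 [54.804  3.042 -0.112] d [-0.03 -0.3  -0.01]
3 40 [54.67   2.051 -0.157] d [-0.13 -0.99 -0.05]
3 30 [54.491  1.067 -0.203] d [-0.18 -0.98 -0.05]
3 20 [54.268  0.092 -0.248] d [-0.22 -0.97 -0.05]
3 12 [54.057 -0.679 -0.284] d [-0.21 -0.77 -0.04]
3 6 [53.881 -1.253 -0.312] d [-0.18 -0.57 -0.03]
3 3 [53.787 -1.538 -0.325] d [-0.09 -0.28 -0.01]
4 40 [53.446 -2.478 -0.371] d [-0.34 -0.94 -0.05]
4 30 [53.063 -3.401 -0.416] d [-0.38 -0.92 -0.05]
4 20 [52.638 -4.306 -0.462] d [-0.42 -0.91 -0.05]
4 12 [52.268 -5.016 -0.498] d [-0.37 -0.71 -0.04]
4 6 [51.975 -5.539 -0.525] d [-0.29 -0.52 -0.03]
4 3 [51.822 -5.798 -0.539] d [-0.15 -0.26 -0.01]
5 40 [51.29  -6.644 -0.584] d [-0.53 -0.85 -0.05]
5 30 [50.719 -7.465 -0.63 ] d [-0.57 -0.82 -0.05]
5 20 [50.112 -8.26  -0.675] d [-0.61 -0.79 -0.05]
5 12 [49.601 -8.875 -0.712] d [-0.51 -0.62 -0.04]
5 6 [49.203 -9.324 -0.739] d [-0.4  -0.45 -0.03]
5 3 [48.999 -9.544 -0.753] d [-0.2  -0.22 -0.01]
```

View pics/side1.png

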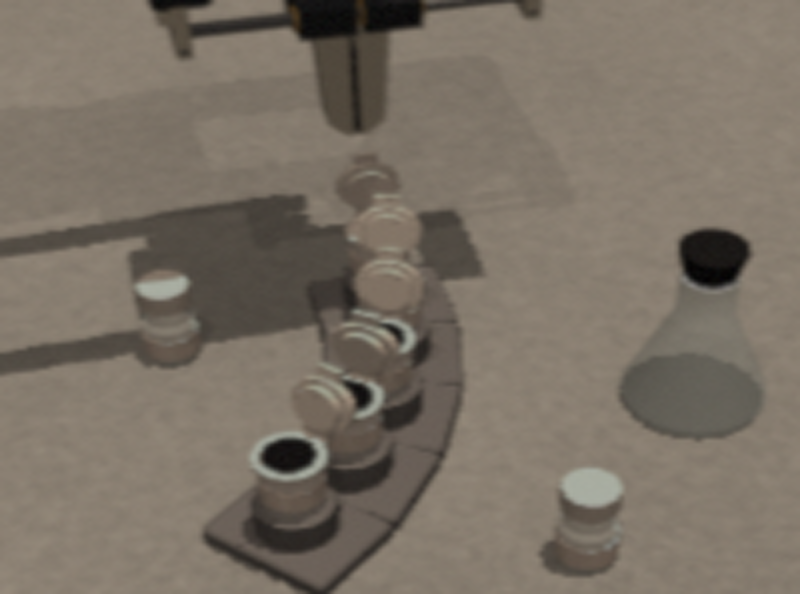

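The fingertips (px 350,130) hang behind lid 1 with all lids open and leaning back. I'll turn to the tangent, go down to 88 mm tip height and settle.

Request:
{"name": "arm_command", "arguments": {
  "xyz": [
    [-0.4, -0.3, -0.6],
    [-0.3, -0.3, -0.8],
    [0, 0, -0.7],
    [0, 0, 0]
  ],
  "turn": [
    [0, 0, 0.1],
    [0, 0, 0.08],
    [0, 0, 0],
    [0, 0, 0]
  ]
}}

```text
t: 2.65
tool_pos: [0.5369, 0.1235, 0.2751]
orientation: [-1.907, -2.495, 0.001]
force: [-0.8, -0.2, -0.3]
opening: 0.0003
```

Request:
{"name": "arm_command", "arguments": {
  "xyz": [
    [0.45, -0.98, 0],
    [0.24, -0.97, 0],
    [0.2, -0.98, 0],
    [0.13, -0.79, -0.3],
    [0.08, -0.59, -0.4],
    [0.03, -0.3, -0.1],
    [0, 0, -0.1],
    [0, 0, 0]
  ],
  "turn": [
    [0, 0, 0],
    [0, 0, -0.045],
    [0, 0, -0.045],
    [0, 0, -0.036],
    [0, 0, -0.027],
    [0, 0, -0.014],
    [0, 0, 0],
    [0, 0, 0]
  ]
}}

```text
t: 3.65
tool_pos: [0.5485, 0.0773, 0.2667]
orientation: [2.107, 2.33, -0.0]
force: [-0.0, 0.2, 0.2]
opening: -0.0001
```

Request:
{"name": "arm_command", "arguments": {
  "xyz": [
    [0, 0, -0.2],
    [0, 0, -0.1],
    [0, 0, -0.05],
    [0, 0, 0]
  ],
  "turn": [
    [0, 0, 0],
    [0, 0, 0],
    [0, 0, 0],
    [0, 0, 0]
  ]
}}

```text
t: 4.15
tool_pos: [0.5485, 0.0773, 0.2632]
orientation: [-2.108, -2.33, -0.0]
force: [0.5, -0.7, 1.5]
opening: 0.0004
```

```bash
python3 - <<'E'
from h import *
s=robot.read_state();print(s["tool_pos"],s["force"])
c=read_camera("side"); f=c["frame"][130:310,180:380,::-1]
cv2.imwrite("pics/side2.png",cv2.resize(f,None,fx=4,fy=3.3,interpolation=cv2.INTER_CUBIC)[:600,:800])
E
```

```text
[0.54853949 0.07726275 0.26320559] [ 0.50401428 -0.6958257   1.49220441]
```

View pics/side2.png

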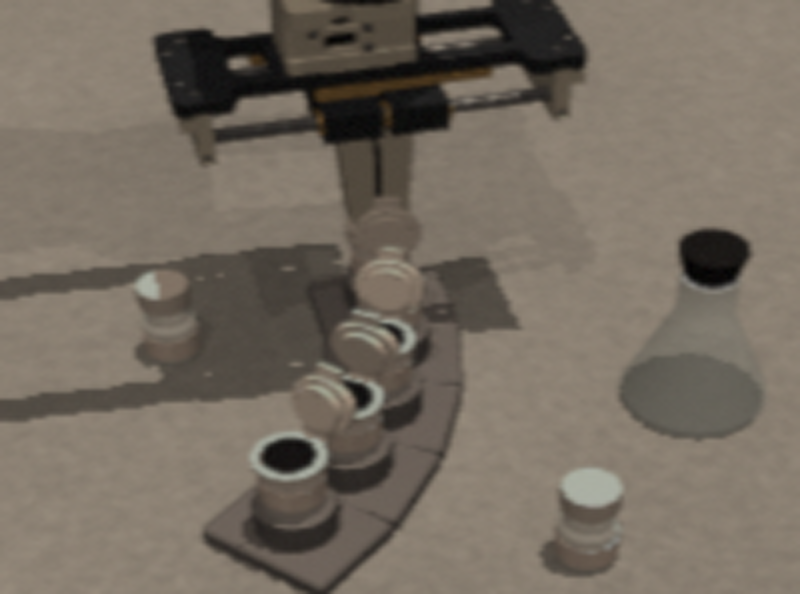

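Lid 1 is hidden under the fingers (px 375,210); the rest is undisturbed. I'll press a little more until the force shows the seat.

Request:
{"name": "arm_command", "arguments": {
  "xyz": [
    [0, 0, -0.07],
    [0, 0, -0.07],
    [0, 0, 0]
  ],
  "turn": [
    [0, 0, 0],
    [0, 0, 0],
    [0, 0, 0]
  ]
}}

```text
t: 4.58
tool_pos: [0.5484, 0.0773, 0.2616]
orientation: [-2.107, -2.329, 0.0]
force: [-0.4, 0.3, 0.5]
opening: 0.0003
```

Request:
{"name": "arm_command", "arguments": {
  "xyz": [
    [0, 0, -0.06],
    [0, 0, -0.04],
    [0, 0, 0]
  ],
  "turn": [
    [0, 0, 0],
    [0, 0, 0],
    [0, 0, 0]
  ]
}}

```text
t: 4.95
tool_pos: [0.5485, 0.0772, 0.2613]
orientation: [-2.107, -2.33, 0.0]
force: [-2.8, -0.6, 6.1]
opening: 0.0005
```

Request:
{"name": "arm_command", "arguments": {
  "xyz": [
    [0, 0, 1.3],
    [0.07, -1.0, 0],
    [0.02, -1.0, 0],
    [-0.01, -1.0, 0],
    [-0.04, -0.8, -0.3],
    [-0.05, -0.6, -0.4],
    [-0.03, -0.3, -0.2],
    [0, 0, -0.2],
    [0, 0, -0.1],
    [0, 0, -0.06],
    [0, 0, 0]
  ],
  "turn": [
    [0, 0, 0],
    [0, 0, -0.045],
    [0, 0, -0.045],
    [0, 0, -0.045],
    [0, 0, -0.036],
    [0, 0, -0.027],
    [0, 0, -0.014],
    [0, 0, 0],
    [0, 0, 0],
    [0, 0, 0],
    [0, 0, 0]
  ]
}}

```text
t: 6.32
tool_pos: [0.5481, 0.0303, 0.2614]
orientation: [2.342, 2.094, -0.0]
force: [-1.4, -1.4, 2.7]
opening: 0.0006
```

```bash
python3 - <<'E'
from h import *
c=read_camera("side"); f=c["frame"][130:310,180:380,::-1]
cv2.imwrite("pics/side3.png",cv2.resize(f,None,fx=4,fy=3.3,interpolation=cv2.INTER_CUBIC)[:600,:800])
s=robot.read_state();print(s["tool_pos"],s["force"])
E
```

```text
[0.54808877 0.03029603 0.26136851] [-1.55481862 -0.83470311  3.76817371]
```

View pics/side3.png

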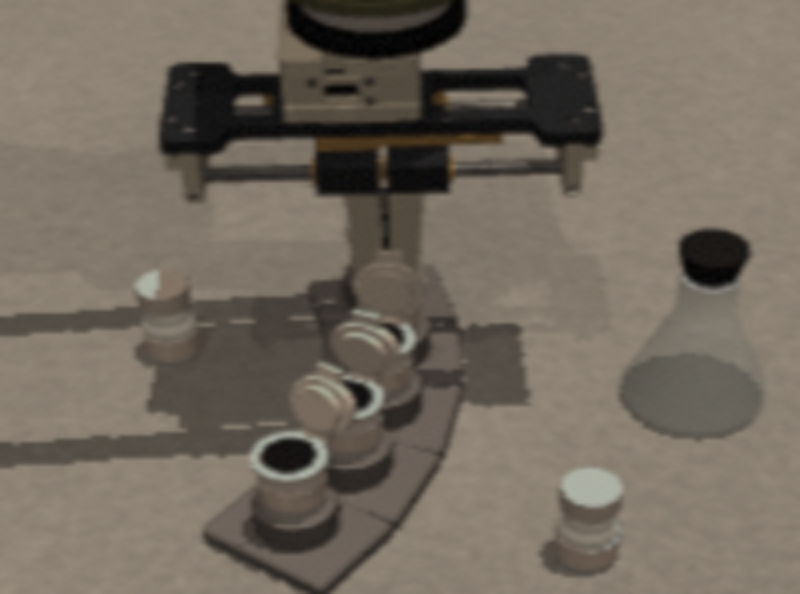

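Lid 2 is now under the fingers (px 385,260), seated at 3 N. The rack is unmoved and lids 3–5 are still open, so on to vial 3.

Request:
{"name": "arm_command", "arguments": {
  "xyz": [
    [0, 0, 1.3],
    [-0.13, -0.99, 0],
    [-0.18, -0.98, 0],
    [-0.22, -0.97, 0],
    [-0.21, -0.77, -0.3],
    [-0.18, -0.57, -0.4],
    [-0.09, -0.28, -0.2],
    [0, 0, -0.2],
    [0, 0, -0.1],
    [0, 0, -0.07],
    [0, 0, -0.02],
    [0, 0, 0]
  ],
  "turn": [
    [0, 0, 0],
    [0, 0, -0.045],
    [0, 0, -0.045],
    [0, 0, -0.045],
    [0, 0, -0.036],
    [0, 0, -0.027],
    [0, 0, -0.014],
    [0, 0, 0],
    [0, 0, 0],
    [0, 0, 0],
    [0, 0, 0],
    [0, 0, 0]
  ]
}}

```text
t: 7.88
tool_pos: [0.5381, -0.0153, 0.2614]
orientation: [-2.55, -1.834, -0.0]
force: [-0.7, 0.8, 0.6]
opening: -0.0001
```

Request:
{"name": "arm_command", "arguments": {
  "xyz": [
    [0, 0, -0.04],
    [0, 0, 0]
  ],
  "turn": [
    [0, 0, 0],
    [0, 0, 0]
  ]
}}

```text
t: 8.12
tool_pos: [0.5381, -0.0153, 0.2613]
orientation: [-2.551, -1.834, -0.0]
force: [-2.1, 0.8, 4.2]
opening: 0.0007
```

Seated at 4 N. Vial 4:

Request:
{"name": "arm_command", "arguments": {
  "xyz": [
    [0, 0, 1.3],
    [-0.35, -0.94, 0],
    [-0.39, -0.92, 0],
    [-0.43, -0.91, 0],
    [-0.37, -0.71, -0.3],
    [-0.29, -0.52, -0.4],
    [-0.15, -0.26, -0.2],
    [0, 0, -0.2],
    [0, 0, -0.1],
    [0, 0, -0.07],
    [0, 0, -0.02],
    [0, 0, 0]
  ],
  "turn": [
    [0, 0, 0],
    [0, 0, -0.045],
    [0, 0, -0.045],
    [0, 0, -0.045],
    [0, 0, -0.036],
    [0, 0, -0.027],
    [0, 0, -0.014],
    [0, 0, 0],
    [0, 0, 0],
    [0, 0, 0],
    [0, 0, 0],
    [0, 0, 0]
  ]
}}

```text
t: 9.62
tool_pos: [0.5183, -0.0579, 0.2613]
orientation: [2.73, 1.554, -0.0]
force: [-2.5, -0.2, 5.1]
opening: 0.0002
```

Request:
{"name": "arm_command", "arguments": {
  "xyz": [
    [0, 0, 1.3],
    [-0.53, -0.85, 0],
    [-0.57, -0.82, 0],
    [-0.61, -0.79, 0],
    [-0.51, -0.62, -0.3],
    [-0.4, -0.45, -0.4],
    [-0.2, -0.22, -0.2],
    [0, 0, -0.2],
    [0, 0, -0.1],
    [0, 0, -0.07],
    [0, 0, -0.02],
    [0, 0, 0]
  ],
  "turn": [
    [0, 0, 0],
    [0, 0, -0.045],
    [0, 0, -0.045],
    [0, 0, -0.045],
    [0, 0, -0.036],
    [0, 0, -0.027],
    [0, 0, -0.014],
    [0, 0, 0],
    [0, 0, 0],
    [0, 0, 0],
    [0, 0, 0],
    [0, 0, 0]
  ]
}}

```text
t: 11.12
tool_pos: [0.4901, -0.0954, 0.2614]
orientation: [-2.879, -1.257, -0.0]
force: [-1.7, 1.5, 3.5]
opening: 0.0008
```

Lid 5 is seated. I'll lift straight up and clear, then check.

Request:
{"name": "arm_command", "arguments": {
  "xyz": [
    [0, 0, 1],
    [0, 0, 2],
    [0, 0, 4],
    [0, 0, 4],
    [0, 0, 4],
    [-2, -4, 2],
    [-2, -4, 0],
    [-2, -4, 0],
    [0, 0, 0],
    [0, 0, 0]
  ],
  "turn": [
    [0, 0, 0],
    [0, 0, 0],
    [0, 0, 0],
    [0, 0, 0],
    [0, 0, 0],
    [0, 0, 0],
    [0, 0, 0],
    [0, 0, 0],
    [0, 0, 0],
    [0, 0, 0]
  ]
}}

```text
t: 12.38
tool_pos: [0.4301, -0.2153, 0.4315]
orientation: [2.88, 1.255, 0.001]
force: [-0.2, 0.7, -0.4]
opening: 0.0006
```

```bash
python3 - <<'E'
from h import *
np.set_printoptions(precision=4,suppress=True)
o=np.load("o.npy")
s=robot.read_state();print(s["t"],s["tool_pos"],s["force"])
for n in ["top","side"]:
    c=read_camera(n);P=cloud(c);cv2.imwrite(f"pics/{n}9.png",c["frame"][:,:,::-1] if n=="top" else cv2.resize(c["frame"][130:310,180:380,::-1],None,fx=4,fy=3.3)[:600,:800])
    Q=P[c["z_map"]>0]
    for i in range(1,6):
        p,t=vial(i,o);L=(Q[:,:2]-p)@np.array([[np.cos(t),-np.sin(t)],[np.sin(t),np.cos(t)]])
        k=(abs(L[:,0])<.012)&(abs(L[:,1])<.014)&(Q[:,2]>.02)&(Q[:,2]<.15)
        A=np.polyfit(-L[k,1],Q[k,2],1) if k.sum()>5 else None
        print(n,i,k.sum(),"z med/min/max",np.median(Q[k,2]).round(4) if k.any() else 0,Q[k,2].min().round(4),Q[k,2].max().round(4),"slope,z0",A)
    for q in ["rack","jar_a","flask"]:
        for m in spotter.masks_of(c,q)[:2]:
            pp=P[m["pixels"]&(c["z_map"]>0)]
            if len(pp): print(q,round(m["confidence"],2),np.median(pp,0))
E
```

```text
12.375 [ 0.4301 -0.2153  0.4315] [-0.2448  0.6612 -0.4412]
top 1 310 z med/min/max 0.0745 0.0305 0.0771 slope,z0 [-0.3836  0.0718]
top 2 309 z med/min/max 0.0745 0.0259 0.0776 slope,z0 [-0.2795  0.0722]
top 3 306 z med/min/max 0.0747 0.0293 0.0776 slope,z0 [-0.0948  0.0731]
top 4 311 z med/min/max 0.0748 0.0324 0.0779 slope,z0 [0.023 0.073]
top 5 326 z med/min/max 0.0748 0.0313 0.0778 slope,z0 [0.1203 0.0728]
rack 0.89 [ 0.5265 -0.0172  0.0132]
rack 0.33 [ 0.6109 -0.1232  0.0565]
jar_a 0.7 [ 0.6111 -0.1235  0.0562]
jar_a 0.51 [0.4396 0.0571 0.0574]
flask 0.65 [ 0.6793 -0.0157  0.047 ]
side 1 33 z med/min/max 0.0742 0.0585 0.0768 slope,z0 [-0.2483  0.0742]
side 2 142 z med/min/max 0.0738 0.0498 0.0771 slope,z0 [-0.3015  0.0716]
side 3 218 z med/min/max 0.0736 0.0212 0.0775 slope,z0 [-0.8972  0.0685]
side 4 288 z med/min/max 0.0729 0.0202 0.0771 slope,z0 [-1.1983  0.0673]
side 5 323 z med/min/max 0.0726 0.0206 0.0775 slope,z0 [-1.2605  0.0666]
rack 0.68 [ 0.5255 -0.0701  0.029 ]
jar_a 0.62 [ 0.6147 -0.1341  0.0397]
jar_a 0.45 [0.4347 0.0465 0.0153]
flask 0.86 [ 0.6877 -0.0312  0.0438]
```

View pics/side9.png

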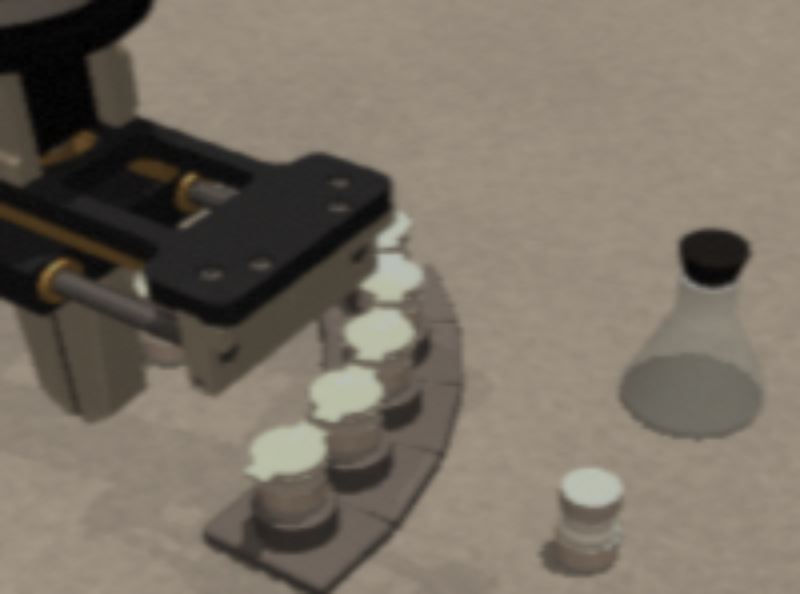

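All five lids lie flat (px 290,450 up to 395,225), with heights of about 74.5–74.8 mm. The jars, flask and rack are where they stood, and the gripper is well above everything. Handing in.

```bash
python3 -c "
from h import *
print(robot.close_job())"
```

```text
the job is handed in; nothing more can be done
None
```

I folded lids 1 to 5 shut in order with the closed fingertips, sweeping along the arc and pressing each lid until the force showed it was seated. The job is handed in at about 12.4 s; it reports no verdict.

- **Force:** the readings taken while pressing were at most about 6 N, against the 25 N limit.
- **Lids:** from the top camera, all five lid tops have a median height of 74.5–74.8 mm, against 75 mm when shut. The side picture shows them flat.
- **Lid angle:** I could not get it from slope fits, because stray depth readings at the lid edges spoiled them. Shut is judged from the heights, the force and the picture.
- **Rack, jars and flask:** in the top view, the jars' and the flask's positions repeat to about 1 mm. The rack looks unmoved in the pictures, but I did not re-fit its pose. In the side view, the gripper partly hid jar_a, so its reading there is off by several millimetres in position and about 2 cm in height. I relied on the top view for it.
- **End position:** the fingertips are about 245 mm above the bench, beside the row and touching nothing.

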